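# Roller and circlip on the guitar-jig axle

## Task

Put the white guide roller over the upright axle stub of the guitar-edge jig so that it stands flat on the stub's shoulder, and let go of it. Then take the circlip pliers by their handles, squeeze them all the way so that the clip on their tips is spread, slide the spread clip level down over the end of the stub to the height of the groove above the roller, and finish while still holding it there: handles squeezed, clip around the stub in line with the groove, not set down and not leaning on the stub or the roller. Leave everything else on the bench where it is.

Things in the scene. Friction and masses are not known exactly. Their poses are not given: they have to be found in the camera images.
- jig: Fixed jig: grey base plate 120 x 100 x 20 mm, long side along x, with an upright steel axle stub in its middle. Origin: centre of the underside. Heights on the stub: boss dia 36 mm up to 50 mm (its top is the shoulder), shaft dia 20 mm to 83, groove dia 16 mm from 83 to 91, shaft dia 20 mm to 100, then a cone narrowing to dia 10 mm at the top, 107 mm above the bench.
- seat (a point): Point on the stub's axis at the height of the shoulder (50 mm above the bench), where the centre of the roller's underside belongs. z up.
- groove (a point): Point on the stub's axis at mid-height of the groove (87 mm above the bench), where the clip's centre belongs. z up.
- roller: Loose white plastic guide roller: plain upright ring, 50 mm outside diameter, 23 mm through bore, 30 mm high, about 60 g, starting upright on the bench. Origin at the centre of its underside, z along its axis. Seated, its top is 80 mm above the bench.
- stand: Fixed wooden rest for the pliers: base 180 x 46 x 8 mm and two upright cross boards 75 mm high, 12 mm thick, one 40 mm wide at x = +30 mm, one 70 mm wide at x = -112 mm. Origin on the bench below the pliers' pivot, x along the pliers. Between the boards the handles are free for a grasp from above.
- pliers: Loose circlip pliers, 210 mm long, 170 g, lying level on the rest. Origin: underside of the pivot, x to the tips, z up. Jaws to x = +79 mm with pins bent down, on which the steel clip hangs by its eyes; it is captive and cannot come off. Black handles from x = -30 to -130 mm, 14 mm high from z = 0. Squeezing the handles spreads tips and clip; a spring reopens them. Centre of mass near x = -40 mm.
- grip (a point): Grasp point on the pliers' middle line between the handles, 68 mm behind the origin, 7 mm above the underside. Axes as the pliers'; squeeze along y. Over their outsides the handles measure 49 mm here at rest (62 mm at the ends); fully squeezed they are parallel, 36 mm over all, at a firm stop. It takes 4 N at first, 8 N fully.
- clip_centre (a point): Clip centre, 155 mm ahead (x) of and 49 mm below the grip point; axes as the pliers'. The clip is a level C-shaped ring, 3.6 mm thick, 4 mm wide, gap towards the pliers, 42 mm below the jaws' underside. Fully spread it is round, 25 mm inside, and clears the 20 mm stub by 2.5 mm all round; at rest it is pinched to 17.6 mm and does not pass.
- handle_left (a joint): Squeeze of the pliers: 0 rad with the handles at rest (clip closed), 0.101 rad fully squeezed (clip fully spread). Both handles move alike.
- rosette: Bystander: flat dark wooden ring, 100 mm outside, 80 mm inside diameter, 5 mm thick, lying on the bench. Origin at the centre of its underside.
- bridge: Bystander: dark wooden guitar bridge 28 x 170 x 15 mm. Origin at the centre of its underside.
- glue: Bystander: white bottle 52 mm in diameter, 130 mm tall. Origin at the centre of its underside.
- sandblock: Bystander: cork sanding block 110 x 60 x 35 mm. Origin at the centre of its underside.
- tin: Bystander: round tin 72 mm in diameter, 50 mm tall. Origin at the centre of its underside.
- clamp: Bystander: wooden-jawed cam clamp on a 220 mm steel bar, lying, 22 mm high. Origin under the middle of the bar.
- driver: Bystander: screwdriver about 200 mm long with a dark wooden handle, lying on the bench.

How it is judged:
On the way:
1. the roller stands flat on the stub's shoulder, let go, with the pliers still on their rest (horizontal distance between roller and seat below 0.003 m and z of roller in the frame of seat between -0.003 and 0.003 m and angle between roller's own z axis and vertical below 0.06 rad and contact force between the fingers and roller below 0.2 N and distance of pliers from where it was at the start of the episode below 0.03 m), for 0.2 s.
At the end, for the whole second after the job is handed in: Roller upright on the shoulder (3 mm from axis and shoulder). Pliers still gripped (over 3 N) and squeezed (joint over 0.085), clip centre within 4 mm of the axis and 3.5 mm of groove mid-height, level within 0.1 rad, still; under 6 N on the jig, 1 N on the roller, nothing on the rest (horizontal distance between roller and seat below 0.003 m and z of roller in the frame of seat between -0.003 and 0.003 m and angle between roller's own z axis and vertical below 0.06 rad and horizontal distance between clip_centre and groove below 0.004 m and z of clip_centre in the frame of groove between -0.0035 and 0.0035 m and angle between the z axis of pliers and the z axis of groove, either way round below 0.1 rad and value of joint handle_left above 0.085 rad and contact force between the fingers and pliers above 3 N and contact force between pliers and jig below 6 N and contact force between pliers and roller below 1 N and contact force between pliers and stand below 0.2 N and linear speed of pliers below 0.02 m/s); the arm keeps its last pose, push and grip.
It fails at once if a bystander is moved by more than 30 mm (distance of any of rosette, bridge, glue, sandblock, tin, clamp, driver from where it was at the start of the episode above 0.03 m).
It also fails if it takes over 54 s, if anything falls off the work surface, if the arm or the gripper's body presses on something with over 40 N, if the wrist force passes 120 N, or if a joint passes its speed limit or range.

## Robot

A 6-joint arm with a two-finger parallel gripper is mounted at the origin on the work surface. World frame = base frame: x ahead of the robot, y to its left, z up, the work surface at z = 0. Lengths are in m, angles in rad, forces in N, time in s.
With the tool pointing down it reaches from about 0.35 to 0.775 m from the base axis. Payload 7.3 kg.
Tool frame: the origin (TCP) lies at the very end of the fingers, on their centre line; the grasp point (between the pads) lies 19 mm behind it (robot.tcp_to_grasp is the z of the grasp point in the tool frame, in m); z points along the fingers, y is the line along which they close (so a half turn about z gives the same grasp; the last joint's range is limited). The gripper opens to 92 mm and grips with 3 to 60 N. Pads are 19 mm wide; open, the fingers measure 130 mm over their backs; the gripper's body (75 mm by 190 mm) begins 47 mm behind the grasp point.
Start: joints at [-0.146, 0.342, 1.524, -0, 1.275, -0.146], TCP at [0.525, 0, 0.227] pointing down, gripper open.
Joint ranges: [-2.53, 2.53], [-0.77, 2.02], [0.04, 2.7], [-1, 4.14], [0.28, 2.66], [-3.11, 3.11]. Speed limits (rad/s): [2.57, 2.57, 3.14, 3.14, 3.14, 3.14].

## Interface

Orientations are given as [roll, pitch, yaw] about the fixed x, y, z axes, in that order (R = Rz(yaw) Ry(pitch) Rx(roll)).
In Python, from cell import monitor, read_camera, get_calibration, job, robot gives the robot as it stands. The module is installed in compiled form; this text tells all that it offers.
- The arm moves only by the tool send_rows, never from a script. Its argument "targets" is a list of rows, each an object with "translation": the shift along the tool's x, y, z in cm, a list of three; "spin": the turn about the tool's z in degrees; "jaw": the opening, from 0 (shut) to 1 (fully open). A call has exactly 5 rows; each row is the pose to reach, as a shift and turn from the pose commanded when the call began, along the tool's axes at that moment; what a row does not reach only later rows make up. A row lasts 1/10 s, in which the tool goes at most 50 mm and 8.59 degrees, less where a joint would pass 70% of its speed; a pose out of reach is approached as far as the arm can. A call with a gripper value outside its range is refused whole. The fingers move at their own pace and stop on an object; "force" is the grip in N (left out, the last holds). Time passes only in rows, so rows that repeat a pose let the fingers close, or fill a call up. It gives the time, the measured TCP pose, the force, the opening and the grip force at its end, in the units of the state.
- monitor.observe(): the state, without advancing time (a new reading comes with each control period).
- read_camera(name): name is "scene" or "side" or "wrist"; returns (picture, depth): 420x560x3 uint8, red, green, blue; 420x560 float32, m along the optical axis (not along the pixel's ray), 0 where there is no reading.
- get_calibration(name): a dict with "intrinsics" (3x3 intrinsics, pixels), "origin" and "orientation" of the camera in the world; the wrist camera has in their place "hand_eye" (4x4, takes a point from camera to tool coordinates, whose origin is the TCP and whose axes are the flange's). Camera axes: x right, y up, looking along -z (the intrinsics and any distortion apply to the point x, -y, -z); pixel columns grow to the right and rows downward; lengths in m; the calibration is good to about 2 mm. A picture is of the moment at which its call begins: read the wrist's pose just before it. get_calibration takes no time and is no camera call.
- job.hand_in(): hands the job in; it is judged then, once.
The state is a dict: "time": time; "qpos": joint angles; "qvel": joint speeds; "joint_efforts": joint torques, N m; "tool_pos": TCP position; "tool_rot": TCP orientation; "contact_force": force on the tool from outside, world axes, zero at the start; "torque": the same for the moment, N m; "opening": finger opening in m; "grip_force": force on a finger pad.
Only numpy, scipy, OpenCV 4.12 (cv2) and the standard library are available. Lean on these libraries where they do the work, as an engineer would, in place of code of your own. Each camera call takes 0.05 s, during which the arm holds its last target. There are 200 camera calls.

## Working session

There is one attempt and no reset: what is moved stays moved. The work goes in short steps, Python scripts to look and compute and a tool call to move; the robot and the scene stay as the last step left them, time stands still between calls to the robot, and variables do not carry over. Pictures are saved under pics/ and viewed, at most 10 in all, crops included, and the job is handed in when it is done.

Besides the shell and the picture viewer there is one more tool, called as name([rows], argument=value, ...), one row to a line, values as JSON. send_rows: Moves the arm, as the interface text tells. Its arguments: {"type":"object","properties":{"targets":{"type":"array"},"force":{"type":"number"}},"required":["targets"]}

```bash
mkdir -p pics
cat > h.py <<'E'
import numpy as np, cv2
from cell import monitor, read_camera, get_calibration, job, robot
from scipy.spatial.transform import Rotation as R
def rot(o):
    o=np.array(o,float)
    if o.shape==(3,3): return o
    if o.size==4: print('quat?',o)
    return R.from_euler('xyz',o).as_matrix()
def campose(n,st=None):
    c=get_calibration(n)
    if n!='wrist': return np.array(c['intrinsics']),np.array(c['origin']),rot(c['orientation'])
    H=np.array(c['hand_eye']); Rt=rot(st['tool_rot']); p=np.array(st['tool_pos'])
    return np.array(c['intrinsics']),p+Rt@H[:3,3],Rt@H[:3,:3]
def ray(K,Rm,uv):
    uv=np.atleast_2d(uv).astype(float)
    d=np.c_[(uv-K[[0,1],[2,2]])/K[[0,1],[0,1]],np.ones(len(uv))]*[1,-1,-1]
    return d@Rm.T
def onplane(cp,uv,z):
    K,o,Rm=cp; d=ray(K,Rm,uv); return o+d*((z-o[2])/d[:,2])[:,None]
def cloud(cp,dep):
    K,o,Rm=cp; v,u=np.mgrid[:dep.shape[0],:dep.shape[1]]
    d=ray(K,Rm,np.c_[u.ravel(),v.ravel()]); P=o+d*dep.reshape(-1,1); P[dep.ravel()==0]=np.nan
    return P.reshape(*dep.shape,3)
def snap(n,name=None):
    st=monitor.observe(); im,d=read_camera(n)
    if name: cv2.imwrite(f'pics/{name}.png',im[:,:,::-1]); np.savez(f'pics/{name}.npz',im=im,d=d,tp=st['tool_pos'],tr=st['tool_rot'])
    return st,im,d,campose(n,st)
E
python3 - <<'E'
from h import *
print(monitor.observe()); print(robot.tcp_to_grasp)
for n in ['scene','side','wrist']:
    print(n,get_calibration(n)); snap(n,n+'0')
a=cv2.imread('pics/scene0.png')
E
```

```text
{'time': 0.0, 'qpos': array([-1.45966743e-01,  3.42709854e-01,  1.52502805e+00, -4.01506216e-05,
        1.27538715e+00, -1.46018689e-01]), 'qvel': array([ 4.75133137e-04, -7.24140763e-05,  3.13766556e-04, -7.83393753e-04,
       -2.20486194e-04,  1.14558737e-04]), 'joint_efforts': array([ 7.61924657e-04, -4.31245601e+01, -2.44219762e+01,  7.17750052e-02,
        5.59406646e-02, -1.04314388e-04]), 'tool_pos': array([5.24589065e-01, 8.77815714e-05, 2.26047791e-01]), 'tool_rot': array([-3.14007098e+00, -1.84978755e-04,  1.57085985e+00]), 'contact_force': array([-0.14457754,  0.09277453, -0.02020415]), 'torque': array([-0.02709766,  0.06962619, -0.0339924 ]), 'grip_force': 0.0, 'opening': 0.09165979444189487}
-0.0188
scene {'intrinsics': array([[537.00825164,   0.        , 279.402759  ],
       [  0.        , 537.00825164, 215.32074487],
       [  0.        ,   0.        ,   1.        ]]), 'origin': array([1.4382584 , 1.04705035, 0.99179535]), 'orientation': array([ 0.97321337, -0.00281463,  2.45754924])}
side {'intrinsics': array([[416.62506605,   0.        , 270.14605737],
       [  0.        , 416.62506605, 207.92603573],
       [  0.        ,   0.        ,   1.        ]]), 'origin': array([ 0.19229015, -0.76101977,  0.91666265]), 'orientation': array([ 0.80335944, -0.00315781, -0.45111231])}
wrist {'intrinsics': array([[314.67184829,   0.        , 279.60864594],
       [  0.        , 314.67184829, 210.13144756],
       [  0.        ,   0.        ,   1.        ]]), 'hand_eye': array([[-1.51622792e-03,  9.68515826e-01,  2.48947376e-01,
         6.70623284e-02],
       [ 9.99997736e-01,  1.84013914e-03, -1.06841611e-03,
        -2.99483419e-04],
       [-1.49287572e-03,  2.48945193e-01, -9.68516423e-01,
        -1.58213739e-01],
       [ 0.00000000e+00,  0.00000000e+00,  0.00000000e+00,
         1.00000000e+00]])}
```

View pics/scene0.png

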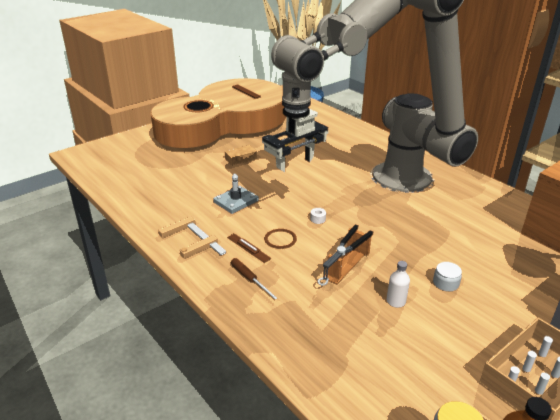

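View pics/side0.png

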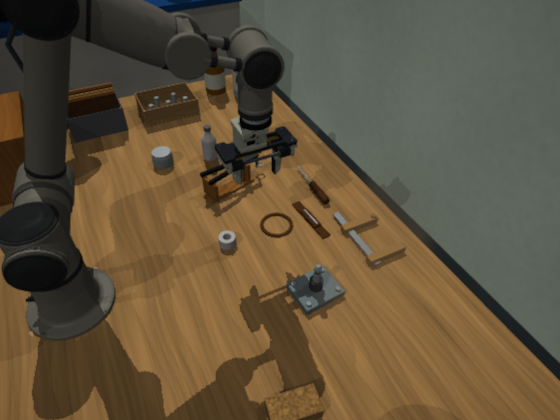

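In the scene view the roller is at (318,215), the stub at (235,185), the pliers at (345,250) with the clip at (322,283) and the handles at (368,237). In the side view the roller is at (227,241) and the jig at (317,285); the gripper hides the pliers.

Run:
```python
from h import *
for n in ['scene','side']:
    f=np.load(f'pics/{n}0.npz'); im=f['im']; d=f['d']; cp=campose(n); P=cloud(cp,d)
    hsv=cv2.cvtColor(im,cv2.COLOR_RGB2HSV)
    # roller: low saturation bright near seed
    c=(318,215) if n=='scene' else (227,241)
    m=((hsv[...,1]<70)&(hsv[...,2]>90)).astype(np.uint8)
    k,l,s,ce=cv2.connectedComponentsWithStats(m); i=l[c[1]-5:c[1]+8,c[0]-8:c[0]+8]; i=np.bincount(i[i>0]).argmax()
    print(n,'roller',s[i],ce[i]); q=P[l==i]; top=q[(q[:,2]>np.nanmax(q[:,2])-.006)]
    print(' top z',np.nanmax(q[:,2]),'bbox ctr',(np.nanmin(top,0)+np.nanmax(top,0))/2, np.nanmax(top,0)-np.nanmin(top,0))
    # jig: points in region above
    c=(235,190) if n=='scene' else (317,285)
    q=P[c[1]-35:c[1]+30,c[0]-35:c[0]+35].reshape(-1,3)
    for a,b in[(.015,.025),(.045,.055),(.06,.12)]:
        t=q[(q[:,2]>a)&(q[:,2]<b)]
        if len(t): print(' jig',a,len(t),t.min(0),t.max(0))
    if n=='scene':
        q=P[215:300,305:380].reshape(-1,3); t=q[(q[:,2]>.06)]
        print(' pl',len(t),t.min(0),t.max(0))
        for name,uv in dict(h1=(372,234),h2=(353,230),pivot=(341,252),clip=(322,283)).items(): print(name,P[uv[1],uv[0]], onplane(cp,uv,.08))
```

```text
scene roller [311 208  15  16 215] [317.86976744 215.28372093]
 top z 0.03237508595882099 bbox ctr [0.4347037  0.01586628 0.02938028] [0.05365295 0.05124174 0.0059896 ]
 jig 0.015 510 [ 0.33965579 -0.51229825  0.01500122] [ 0.64204533 -0.18173224  0.02497463]
 jig 0.045 39 [ 0.55964101 -0.25457819  0.04519097] [ 0.5963913  -0.2169952   0.05453667]
 jig 0.06 75 [ 0.57226684 -0.25377654  0.06034696] [ 0.59042132 -0.22531984  0.11118524]
 pl 658 [0.43531619 0.18301497 0.06002808] [0.65029674 0.28230046 0.09630457]
h1 [0.44103966 0.24998025 0.07816568] [[0.44304181 0.25158055 0.08      ]]
h2 [0.47958347 0.21056526 0.08774097] [[0.47137482 0.20340286 0.08      ]]
pivot [0.57640781 0.25996299 0.08540615] [[0.57126731 0.25526842 0.08      ]]
clip [ 0.63215714  0.25004216 -0.0023146 ] [[0.69890419 0.31603628 0.08      ]]
side roller [218 230  18  14 158] [226.52531646 236.80379747]
 top z 0.03521067293611735 bbox ctr [0.43281176 0.01242356 0.03221533] [0.04559003 0.04836904 0.00599068]
 jig 0.015 1198 [ 0.51519693 -0.29592804  0.01501591] [ 0.64074084 -0.18587231  0.02499164]
 jig 0.045 89 [ 0.56059237 -0.26065746  0.04529789] [ 0.59615279 -0.22466619  0.05465837]
 jig 0.06 121 [ 0.56782083 -0.25122936  0.06055347] [ 0.58648056 -0.22965919  0.10997034]
```

View pics/wrist0.png

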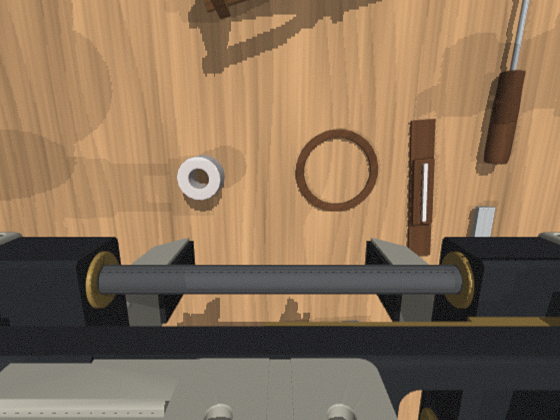

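The wrist view shows the roller at (200,178), the rosette at (337,170), and the pliers just coming into view at the top (230,5). Next I'll measure the roller from here and move towards it.

```bash
cat >> h.py <<'E'
def white(im,seed=None,smax=60,vmin=110,amin=150):
    hsv=cv2.cvtColor(im,cv2.COLOR_RGB2HSV)
    m=((hsv[...,1]<smax)&(hsv[...,2]>vmin)).astype(np.uint8); m[232:]=0
    k,l,s,ce=cv2.connectedComponentsWithStats(m)
    return l,s,ce
def roller_meas(name,seed,z=.03,vmin=110):
    f=np.load(f'pics/{name}.npz'); im=f['im']; st=dict(tool_pos=f['tp'],tool_rot=f['tr']); cp=campose('wrist',st)
    l,s,ce=white(im,vmin=vmin); i=min(range(1,len(s)),key=lambda i:np.hypot(*(ce[i]-seed))+(1e6 if s[i,4]<150 else 0))
    m=(l==i).astype(np.uint8); c,_=cv2.findContours(m,cv2.RETR_EXTERNAL,cv2.CHAIN_APPROX_NONE)
    c=max(c,key=cv2.contourArea); p=onplane(cp,c[:,0,:],z)
    (x,y),r=cv2.minEnclosingCircle(p[:,:2].astype(np.float32))
    P=cloud(cp,f['d']); zz=P[l==i][:,2]
    e=cv2.fitEllipse(c); 
    return dict(area=s[i],ell=e,xy=(x,y),r=r,z=np.nanpercentile(zz,[5,50,95]),xyell=onplane(cp,[e[0]],z)[0])
E
python3 - <<'E'
from h import *
print(roller_meas('wrist0',(200,178)))
E
```

```text
{'area': array([ 177,  155,   47,   45, 1394], dtype=int32), 'ell': ((199.6025390625, 176.79942321777344), (43.20213317871094, 46.0704345703125), 49.45512771606445), 'xy': (0.4352932274341583, 0.014255796559154987), 'r': 0.027442950755357742, 'z': array([0.00828652, 0.02987421, 0.03124867]), 'xyell': array([0.43396275, 0.01519715, 0.03      ])}
```

send_rows([
  {"translation": [0.4, -2.3, 0.8], "spin": 0, "jaw": 1},
  {"translation": [0.8, -4.6, 1.6], "spin": 0, "jaw": 1},
  {"translation": [1.2, -7, 2.4], "spin": 0, "jaw": 1},
  {"translation": [1.5, -9.1, 3], "spin": 0, "jaw": 1},
  {"translation": [1.5, -9.1, 3], "spin": 0, "jaw": 1},
])

```text
time: 0.65
tool_pos: [0.4312, 0.0156, 0.1959]
tool_rot: [-3.138, -0.0, 1.571]
contact_force: [0.6, 0.5, 0.3]
opening: 0.0919
grip_force: 0.0
```

Run:
```python
from h import *
st,*_=snap('wrist','w1'); print(st['tool_pos'],st['tool_rot'])
for z in (.027,.03,.033): print(roller_meas('w1',(280,195),z)['xyell'],roller_meas('wrist0',(200,178),z)['xyell'])
print(roller_meas('w1',(280,195)))
# hull-based: top circle from brightest pixels
for n,s in (('wrist0',(200,178)),('w1',(280,195))): r=roller_meas(n,s,vmin=200); print(r['xyell'],r['ell'],r['xy'],r['r'])
```

```text
[0.43124429 0.01558928 0.19593598] [-3.13822889e+00 -4.97155744e-04  1.57120872e+00]
[0.43209875 0.01452294 0.027     ] [0.43319584 0.01475716 0.027     ]
[0.4320928 0.0151469 0.03     ] [0.43396284 0.01519662 0.03      ]
[0.43208685 0.01577087 0.033     ] [0.43472984 0.01563609 0.033     ]
{'area': array([ 258,  171,   47,   50, 1561], dtype=int32), 'ell': ((280.8684997558594, 195.63433837890625), (45.9990234375, 48.36971664428711), 3.119459629058838), 'xy': (0.43177783489227295, 0.014773054048418999), 'r': 0.02663864567875862, 'z': array([0.01047789, 0.03003779, 0.03139879]), 'xyell': array([0.4320928, 0.0151469, 0.03     ])}
[0.4321332  0.01428262 0.03      ] ((198.03936767578125, 177.60487365722656), (40.03351974487305, 42.38098907470703), 130.80784606933594) (0.43210530281066895, 0.013873396441340446) 0.024103933945298195
[0.43202113 0.0139516  0.03      ] ((280.8005065917969, 196.7478790283203), (43.8251953125, 44.88804244995117), 90.77867126464844) (0.43201932311058044, 0.01339446846395731) 0.02429048717021942
```

send_rows([
  {"translation": [-0.1, 0.1, 4], "spin": 0, "jaw": 0.9},
  {"translation": [-0.1, 0.1, 8], "spin": 0, "jaw": 0.8},
  {"translation": [-0.1, 0.1, 12], "spin": 0, "jaw": 0.8},
  {"translation": [-0.1, 0.1, 15], "spin": 0, "jaw": 0.8},
  {"translation": [-0.1, 0.1, 15], "spin": 0, "jaw": 0.8},
])

```text
time: 1.2
tool_pos: [0.4338, 0.0141, 0.0438]
tool_rot: [-3.135, -0.001, 1.571]
contact_force: [-0.2, -0.4, -0.5]
opening: 0.0734
grip_force: 0.0
```

Run:
```python
from h import *
st,*_=snap('wrist','w2'); print(st['tool_pos'],st['tool_rot'],st['opening'])
r=roller_meas('w2',(280,200),vmin=180); print(r)
print(monitor.observe()['tool_pos'])
```

```text
[0.43384506 0.01406513 0.04380652] [-3.13537199e+00 -9.01156129e-04  1.57051199e+00] 0.07344423024605609
{'area': array([ 240,  209,   74,   23, 1211], dtype=int32), 'ell': ((276.9294128417969, 221.50473022460938), (23.0530948638916, 78.8096923828125), 89.80534362792969), 'xy': (0.4318358302116394, 0.02454885095357895), 'r': 0.02106270007789135, 'z': array([0.02913537, 0.03019493, 0.03124324]), 'xyell': array([0.43211675, 0.03023028, 0.03      ])}
[0.43513751 0.0139028  0.04575737]
```

send_rows([
  {"translation": [0, -0.3, 1.5], "spin": 0, "jaw": 0.75},
  {"translation": [0, -0.3, 3], "spin": 0, "jaw": 0.75},
  {"translation": [0, -0.3, 4], "spin": 0, "jaw": 0.75},
  {"translation": [0, -0.3, 4], "spin": 0, "jaw": 0.75},
  {"translation": [0, -0.3, 4], "spin": 0, "jaw": 0.3},
], force=20)

```text
time: 1.75
tool_pos: [0.433, 0.0139, 0.0076]
tool_rot: [3.14, 0.0, 1.571]
contact_force: [0.4, 0.6, -0.7]
opening: 0.0645
grip_force: 0.0
```

send_rows([
  {"translation": [0, 0, 0], "spin": 0, "jaw": 0.3},
  {"translation": [0, 0, 0], "spin": 0, "jaw": 0.3},
  {"translation": [0, 0, 0], "spin": 0, "jaw": 0.3},
  {"translation": [0, 0, 0], "spin": 0, "jaw": 0.3},
  {"translation": [0, 0, 0], "spin": 0, "jaw": 0.3},
])

```text
time: 2.25
tool_pos: [0.4326, 0.0139, 0.0074]
tool_rot: [3.14, 0.0, 1.571]
contact_force: [0.1, -0.3, 5.7]
opening: 0.0488
grip_force: 20.0
```

send_rows([
  {"translation": [0, 0, -3], "spin": 0, "jaw": 0.3},
  {"translation": [0, 0, -7], "spin": 0, "jaw": 0.3},
  {"translation": [0, 0, -11], "spin": 0, "jaw": 0.3},
  {"translation": [-2.5, 1, -15], "spin": 0, "jaw": 0.3},
  {"translation": [-6, 3, -18], "spin": 0, "jaw": 0.3},
])

```text
time: 2.75
tool_pos: [0.4615, -0.0453, 0.1894]
tool_rot: [3.14, 0.0, 1.574]
contact_force: [1.4, -0.4, -1.1]
opening: 0.0488
grip_force: 20.0
```

send_rows([
  {"translation": [-4, 2, 0], "spin": 0, "jaw": 0.3},
  {"translation": [-8, 4, 0], "spin": 0, "jaw": 0.3},
  {"translation": [-12, 6, 0], "spin": 0, "jaw": 0.3},
  {"translation": [-16, 8, 0], "spin": 0, "jaw": 0.3},
  {"translation": [-20, 10, 0], "spin": 0, "jaw": 0.3},
])

```text
time: 3.25
tool_pos: [0.5622, -0.2474, 0.1864]
tool_rot: [-3.141, -0.0, 1.571]
contact_force: [0.6, -0.4, 0.2]
opening: 0.0486
grip_force: 20.0
```

send_rows([
  {"translation": [-3, 0.5, 0], "spin": 0, "jaw": 0.3},
  {"translation": [-6, 1, 0], "spin": 0, "jaw": 0.3},
  {"translation": [-8, 1.5, 0], "spin": 0, "jaw": 0.3},
  {"translation": [-8, 1.5, 0], "spin": 0, "jaw": 0.3},
  {"translation": [-8, 1.5, 0], "spin": 0, "jaw": 0.3},
])

```text
time: 3.75
tool_pos: [0.5765, -0.3255, 0.1859]
tool_rot: [-3.141, -0.001, 1.57]
contact_force: [-0.0, 0.5, -0.5]
opening: 0.0488
grip_force: 20.0
```

Run:
```python
from h import *
st,im,d,cp=snap('wrist','w3'); print(st['tool_pos'],st['tool_rot'],st['opening'],st['grip_force'],st['contact_force'])
P=cloud(cp,d); q=P[:232].reshape(-1,3)
for a,b in[(.017,.023),(.047,.053),(.075,.082),(.09,.1),(.1,.112)]:
    t=q[(q[:,2]>a)&(q[:,2]<b)&(q[:,1]<-.17)&(q[:,1]>-.31)&(abs(q[:,0]-.577)<.08)]
    if len(t): print(a,len(t),t.min(0),t.max(0),np.median(t,0))
```

```text
[ 0.57651545 -0.32550396  0.18592834] [-3.14060994e+00 -1.21071560e-03  1.57015901e+00] 0.04876928488856351 19.99964959337376 [-0.00187624  0.46218542 -0.52155269]
0.017 10870 [ 0.51459801 -0.29496472  0.01701016] [ 0.64031867 -0.18740102  0.02279625] [ 0.57794666 -0.23887601  0.02024542]
0.047 663 [ 0.55993588 -0.25894136  0.04816507] [ 0.59491016 -0.22381658  0.05276087] [ 0.57692671 -0.24599206  0.05024456]
0.075 3 [ 0.57284486 -0.25102823  0.07598044] [ 0.58014064 -0.25028877  0.07976471] [ 0.57442887 -0.25096073  0.07791444]
0.09 22 [ 0.56794297 -0.2509305   0.09318957] [ 0.58721839 -0.23192671  0.09990151] [ 0.57795672 -0.24559828  0.09954692]
0.1 583 [ 0.56799819 -0.25097344  0.10003543] [ 0.58717297 -0.23198926  0.10897028] [ 0.5775653  -0.24157813  0.10455734]
```

View pics/w3.png

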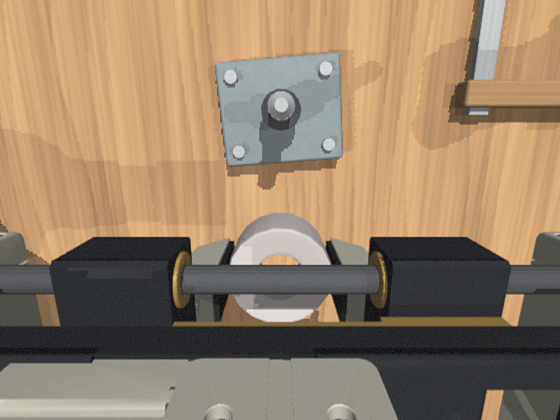

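The stub's cone is at (281,103), on the base plate spanning (217–342, 52–165). The roller hangs upright in the fingers at (280,265). I'll measure the roller in the hand from the same picture.

Run:
```python
from h import *
f=np.load('pics/w3.npz'); st=dict(tool_pos=f['tp'],tool_rot=f['tr']); cp=campose('wrist',st); im=f['im']
P=cloud(cp,f['d']); hsv=cv2.cvtColor(im,cv2.COLOR_RGB2HSV)
m=np.zeros(im.shape[:2],bool); m[205:325,225:335]=1
m&=(hsv[...,1]<60)&(abs(P[...,0]-.577)<.03)&(abs(P[...,1]+.325)<.03)
q=P[m]; top=q[q[:,2]>np.percentile(q[:,2],60)]
print(len(q),np.percentile(q[:,2],[1,25,50,75,99]))
zt=np.percentile(q[:,2],90); t=q[q[:,2]>zt-.004]
A=np.c_[t[:,:2],np.ones(len(t))]; print('plane',np.linalg.lstsq(A,t[:,2],rcond=None)[0]); print(t.min(0),t.max(0),(t.min(0)+t.max(0))/2)
# stub cone top in pixel: circle of pixels z>.098
Q=P[60:150,230:330].reshape(-1,3); s=Q[(Q[:,2]>.098)&(Q[:,2]<.112)]
(x,y),r=cv2.minEnclosingCircle(s[:,:2].astype(np.float32)); print('stub',x,y,r)
s=Q[(Q[:,2]>.1065)&(Q[:,2]<.112)]; print(len(s),s.mean(0),(s.min(0)+s.max(0))/2)
s=Q[(Q[:,2]>.048)&(Q[:,2]<.0525)]; (x,y),r=cv2.minEnclosingCircle(s[:,:2].astype(np.float32)); print('boss',x,y,r)
```

```text
8322 [0.18343623 0.20796117 0.20884791 0.26822115 0.27043388]
plane [ 0.00207515 -0.05468323  0.25161012]
[ 0.5618126  -0.30202605  0.26556008] [ 0.59087331 -0.29500005  0.27129025] [ 0.57634296 -0.29851305  0.26842517]
stub 0.5773425698280334 -0.24134795367717743 0.009980076923966408
165 [ 0.57753346 -0.24117996  0.10735219] [ 0.57720456 -0.24186788  0.10773679]
boss 0.5775619149208069 -0.2414383888244629 0.01792163774371147
```

Run:
```python
from h import *
f=np.load('pics/w3.npz'); st=dict(tool_pos=f['tp'],tool_rot=f['tr']); cp=campose('wrist',st); im=f['im']
P=cloud(cp,f['d']); hsv=cv2.cvtColor(im,cv2.COLOR_RGB2HSV)
m=np.zeros(im.shape[:2],bool); m[205:325,228:332]=1
m&=(hsv[...,1]<40)&(hsv[...,2]>120)&(P[...,2]>.203)&(P[...,2]<.213)
q=P[m]; A=np.c_[q[:,:2],np.ones(len(q))]; print('plane',np.linalg.lstsq(A,q[:,2],rcond=None)[0],np.median(q[:,2]))
(x,y),r=cv2.minEnclosingCircle(q[:,:2].astype(np.float32)); print(x,y,r,q.min(0),q.max(0))
# inner bore edge: non-roller hole pixels surrounded; use contour of mask
c,h=cv2.findContours(m.astype(np.uint8),cv2.RETR_CCOMP,cv2.CHAIN_APPROX_NONE)
for k,cc in enumerate(c):
    if len(cc)>25:
        p=onplane(cp,cc[:,0],np.median(q[:,2])); print(h[0][k][3],len(cc),p.min(0),p.max(0),cv2.minEnclosingCircle(p[:,:2].astype(np.float32)))
```

```text
plane [-0.00262711 -0.01513496  0.20514513] 0.2086336644573497
0.5761798620223999 -0.3260328769683838 0.024954212829470634 [ 0.55309915 -0.3500614   0.20300294] [ 0.60002938 -0.3012657   0.21060285]
-1 185 [ 0.55449236 -0.34926366  0.20863366] [ 0.59388892 -0.33510432  0.20863366] ((0.5742108821868896, -0.3386346101760864), 0.020092252641916275)
-1 235 [ 0.55328096 -0.31922774  0.20863366] [ 0.59979333 -0.29974657  0.20863366] ((0.5765577554702759, -0.31867122650146484), 0.02334219217300415)
```

send_rows([
  {"translation": [3, 0.1, 0], "spin": 0, "jaw": 0.3},
  {"translation": [6, 0.1, 1], "spin": 0, "jaw": 0.3},
  {"translation": [8.4, 0.1, 3], "spin": 0, "jaw": 0.3},
  {"translation": [8.4, 0.1, 5], "spin": 0, "jaw": 0.3},
  {"translation": [8.4, 0.1, 5], "spin": 0, "jaw": 0.3},
])

```text
time: 4.3
tool_pos: [0.5765, -0.2389, 0.1344]
tool_rot: [-3.137, -0.003, 1.573]
contact_force: [-0.1, 0.4, 0.1]
opening: 0.0486
grip_force: 20.0
```

send_rows([
  {"translation": [0, 0, 0], "spin": 0, "jaw": 0.3},
  {"translation": [0, 0, 0], "spin": 0, "jaw": 0.3},
  {"translation": [0, 0, 0], "spin": 0, "jaw": 0.3},
  {"translation": [0, 0, 0], "spin": 0, "jaw": 0.3},
  {"translation": [0, 0, 0], "spin": 0, "jaw": 0.3},
])

```text
time: 4.8
tool_pos: [0.578, -0.2422, 0.137]
tool_rot: [3.141, 0.0, 1.57]
contact_force: [-1.1, -0.5, -0.2]
opening: 0.0488
grip_force: 20.0
```

send_rows([
  {"translation": [0.1, -0.05, 0.5], "spin": 0, "jaw": 0.3},
  {"translation": [0.1, -0.05, 1.5], "spin": 0, "jaw": 0.3},
  {"translation": [0.1, -0.05, 2.7], "spin": 0, "jaw": 0.3},
  {"translation": [0.1, -0.05, 4], "spin": 0, "jaw": 0.3},
  {"translation": [0.1, -0.05, 5], "spin": 0, "jaw": 0.3},
])

```text
time: 5.3
tool_pos: [0.5768, -0.2405, 0.0845]
tool_rot: [-3.14, -0.001, 1.571]
contact_force: [-0.3, -1.1, -0.6]
opening: 0.0488
grip_force: 20.0
```

send_rows([
  {"translation": [0, 0, 0.5], "spin": 0, "jaw": 0.3},
  {"translation": [0, 0, 1], "spin": 0, "jaw": 0.3},
  {"translation": [0, 0, 1.6], "spin": 0, "jaw": 0.3},
  {"translation": [0, 0, 2.2], "spin": 0, "jaw": 0.3},
  {"translation": [0, 0, 2.6], "spin": 0, "jaw": 0.3},
])

```text
time: 5.8
tool_pos: [0.5774, -0.2408, 0.0601]
tool_rot: [-3.142, -0.0, 1.571]
contact_force: [1.1, -0.9, 0.3]
opening: 0.0485
grip_force: 20.0
```

send_rows([
  {"translation": [0, 0, 0], "spin": 0, "jaw": 0.3},
  {"translation": [0, 0, 0], "spin": 0, "jaw": 0.3},
  {"translation": [0, 0, 0], "spin": 0, "jaw": 0.3},
  {"translation": [0, 0, 0], "spin": 0, "jaw": 0.3},
  {"translation": [0, 0, 0], "spin": 0, "jaw": 0.3},
])

```text
time: 6.3
tool_pos: [0.5775, -0.2409, 0.0608]
tool_rot: [3.141, 0.0, 1.571]
contact_force: [-0.7, 0.4, 0.4]
opening: 0.0483
grip_force: 20.0
```

send_rows([
  {"translation": [-0.03, 0, 0.1], "spin": 0, "jaw": 0.3},
  {"translation": [-0.03, 0, 0.2], "spin": 0, "jaw": 0.3},
  {"translation": [-0.03, 0, 0.3], "spin": 0, "jaw": 0.3},
  {"translation": [-0.03, 0, 0.3], "spin": 0, "jaw": 0.3},
  {"translation": [-0.03, 0, 0.3], "spin": 0, "jaw": 0.3},
])

```text
time: 6.8
tool_pos: [0.5774, -0.2411, 0.0575]
tool_rot: [-3.142, -0.0, 1.571]
contact_force: [-0.9, -0.1, -1.0]
opening: 0.0486
grip_force: 20.0
```

Near the shoulder; I'll open gently.

send_rows([
  {"translation": [0, 0, 0.05], "spin": 0, "jaw": 0.3},
  {"translation": [0, 0, 0.05], "spin": 0, "jaw": 0.3},
  {"translation": [0, 0, 0.05], "spin": 0, "jaw": 0.75},
  {"translation": [0, 0, 0.05], "spin": 0, "jaw": 0.75},
  {"translation": [0, 0, 0.05], "spin": 0, "jaw": 0.75},
])

```text
time: 7.3
tool_pos: [0.5774, -0.2411, 0.0569]
tool_rot: [3.142, -0.0, 1.571]
contact_force: [0.0, -0.4, 0.3]
opening: 0.067
grip_force: 0.0
```

send_rows([
  {"translation": [0, 0, 0], "spin": 0, "jaw": 0.8},
  {"translation": [0, 0, -3], "spin": 0, "jaw": 0.9},
  {"translation": [0, 0, -7], "spin": 0, "jaw": 0.9},
  {"translation": [-1, 0, -11], "spin": 0, "jaw": 0.9},
  {"translation": [-4, 0, -13.5], "spin": 0, "jaw": 0.9},
])

```text
time: 7.8
tool_pos: [0.5786, -0.2797, 0.1958]
tool_rot: [3.138, 0.001, 1.574]
contact_force: [0.9, -0.1, 0.3]
opening: 0.0825
grip_force: 0.0
```

send_rows([
  {"translation": [-2, 0, 0], "spin": 0, "jaw": 0.9},
  {"translation": [-3, 0, 0], "spin": 0, "jaw": 0.9},
  {"translation": [-3, 0, 0], "spin": 0, "jaw": 0.9},
  {"translation": [-3, 0, 0], "spin": 0, "jaw": 0.9},
  {"translation": [-3, 0, 0], "spin": 0, "jaw": 0.9},
])

```text
time: 8.3
tool_pos: [0.5773, -0.3099, 0.1913]
tool_rot: [-3.14, -0.001, 1.572]
contact_force: [0.9, 0.3, 0.2]
opening: 0.0825
grip_force: 0.0
```

Run:
```python
from h import *
st,im,d,cp=snap('wrist','w4'); print(st['tool_pos'],st['tool_rot'],st['opening'],st['contact_force'])
P=cloud(cp,d); Q=P[:232].reshape(-1,3); Q=Q[np.hypot(Q[:,0]-.5775,Q[:,1]+.2414)<.05]
s=Q[(Q[:,2]>.076)&(Q[:,2]<.086)]; A=np.c_[s[:,:2],np.ones(len(s))]; print(len(s),np.median(s[:,2]),np.linalg.lstsq(A,s[:,2],rcond=None)[0])
s=s[abs(s[:,2]-.08)<.0025]; print('roller',cv2.minEnclosingCircle(s[:,:2].astype(np.float32)),s.min(0),s.max(0))
s=Q[(Q[:,2]>.098)&(Q[:,2]<.112)]; print('stub',cv2.minEnclosingCircle(s[:,:2].astype(np.float32)))
```

```text
[ 0.57733188 -0.30986678  0.19129087] [-3.14035440e+00 -1.28062781e-03  1.57166361e+00] 0.08252070792273766 [0.89271019 0.2815967  0.16686452]
2241 0.08019456758068805 [ 0.00262134 -0.00033524  0.07857466]
roller ((0.5774788856506348, -0.24241729080677032), 0.02503189630806446) [ 0.55250433 -0.26649687  0.07759058] [ 0.60177959 -0.21795188  0.08244756]
stub ((0.5773197412490845, -0.24136267602443695), 0.010065591894090176)
```

The roller is seated flat, with its top at 80.2 mm and about 1 mm off the axis. Now to the pliers.

send_rows([
  {"translation": [4, -1, -2], "spin": 0, "jaw": 0.9},
  {"translation": [9, -2, -5], "spin": 0, "jaw": 0.9},
  {"translation": [14, -3, -6], "spin": 0, "jaw": 0.9},
  {"translation": [19, -4, -6], "spin": 0, "jaw": 0.9},
  {"translation": [24, -5, -6], "spin": 0, "jaw": 0.9},
])

```text
time: 8.85
tool_pos: [0.5292, -0.0809, 0.2527]
tool_rot: [3.14, 0.0, 1.571]
contact_force: [0.7, 0.4, 0.1]
opening: 0.0825
grip_force: 0.0
```

send_rows([
  {"translation": [5, -1, 0], "spin": 8, "jaw": 0.9},
  {"translation": [10, -2, 0], "spin": 16, "jaw": 0.9},
  {"translation": [15, -3, 0], "spin": 24, "jaw": 0.9},
  {"translation": [20, -4, 0], "spin": 32, "jaw": 0.9},
  {"translation": [25, -5, 0], "spin": 40, "jaw": 0.9},
])

```text
time: 9.35
tool_pos: [0.4842, 0.1437, 0.2521]
tool_rot: [3.141, -0.0, 0.897]
contact_force: [0.5, -0.3, -0.8]
opening: 0.0827
grip_force: 0.0
```

send_rows([
  {"translation": [0, 0, 0], "spin": 8, "jaw": 0.9},
  {"translation": [0, 0, 0], "spin": 16, "jaw": 0.9},
  {"translation": [0, 0, 0], "spin": 24, "jaw": 0.9},
  {"translation": [0, 0, 0], "spin": 32, "jaw": 0.9},
  {"translation": [0, 0, 0], "spin": 34, "jaw": 0.9},
])

```text
time: 9.85
tool_pos: [0.4847, 0.1421, 0.2519]
tool_rot: [-3.141, 0.0, 0.305]
contact_force: [0.4, -0.5, 0.2]
opening: 0.0823
grip_force: 0.0
```

send_rows([
  {"translation": [0, 0, 0], "spin": 0, "jaw": 0.9},
  {"translation": [0, 0, 0], "spin": 0, "jaw": 0.9},
  {"translation": [0, 0, 0], "spin": 0, "jaw": 0.9},
  {"translation": [0, 0, 0], "spin": 0, "jaw": 0.9},
  {"translation": [0, 0, 0], "spin": 0, "jaw": 0.9},
])

```text
time: 10.35
tool_pos: [0.4853, 0.1414, 0.252]
tool_rot: [3.142, -0.0, 0.309]
contact_force: [0.1, -0.3, -0.6]
opening: 0.0827
grip_force: 0.0
```

Run:
```python
from h import *
st,im,d,cp=snap('wrist','w5'); print(st['tool_pos'],st['tool_rot'],st['qpos'])
P=cloud(cp,d); Q=P[:232].reshape(-1,3)
for a,b in[(.07,.078),(.078,.086),(.086,.095),(.095,.12)]:
    t=Q[(Q[:,2]>a)&(Q[:,2]<b)]; print(a,len(t),t.min(0) if len(t) else '',t.max(0) if len(t) else '')
```

```text
[0.48530591 0.14139128 0.25199567] [ 3.14154100e+00 -9.25074907e-05  3.08677497e-01] [ 1.31795368e-01  2.86639579e-01  1.53247635e+00 -3.56661836e-05
  1.32237657e+00  1.39392297e+00]
0.07 1199 [0.44472635 0.18115256 0.07000452] [0.63945982 0.42808445 0.07798864]
0.078 2216 [0.44051159 0.19071735 0.07800419] [0.64012055 0.44011134 0.08599982]
0.086 4405 [0.43823248 0.19051116 0.08600087] [0.63610226 0.43474014 0.09499264]
0.095 520 [0.51338683 0.40843374 0.09501855] [0.54646276 0.42716364 0.10718524]
```

View pics/w5.png

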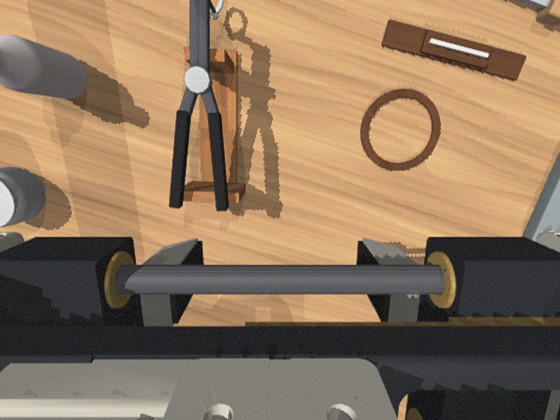

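The pliers' pivot disc is at (197,79). The handles run to (178,207) and (222,207), the back board is at (213,190), and the jaws leave the top of the view. I'll fit the handles and pivot.

```bash
cat >> h.py <<'E'
def pliers(name,roi,zlo=.078,zhi=.1,vmax=70):
    f=np.load(f'pics/{name}.npz'); im=f['im']; cp=campose('wrist',dict(tool_pos=f['tp'],tool_rot=f['tr']))
    P=cloud(cp,f['d']); hsv=cv2.cvtColor(im,cv2.COLOR_RGB2HSV); u0,u1,v0,v1=roi
    m=np.zeros(im.shape[:2],bool); m[v0:v1,u0:u1]=1; m&=(P[...,2]>zlo)&(P[...,2]<zhi)
    dark=(m&(hsv[...,2]<vmax)).astype(np.uint8)
    k,l,s,ce=cv2.connectedComponentsWithStats(dark); o=np.argsort(-s[1:,4])[:2]+1
    L=[]
    for i in o:
        p=P[l==i]; t=p[p[:,2]>np.percentile(p[:,2],60)-.004]
        vx,vy,x,y=cv2.fitLine(t[:,:2].astype(np.float32),cv2.DIST_HUBER,0,.01,.01).ravel()
        if vx<0: vx,vy=-vx,-vy
        L.append((np.degrees(np.arctan2(vy,vx)),np.array([x,y]),t)); print('handle',s[i],np.median(t[:,2]),L[-1][0],x,y)
    g=m&(hsv[...,1]<60)&(hsv[...,2]>130)
    k,l,s,ce=cv2.connectedComponentsWithStats(g.astype(np.uint8)); 
    for i in range(1,k):
        if s[i,4]>60: print('grey',s[i],ce[i],np.nanmedian(P[l==i],0))
    return L,P,m,cp
E
python3 - <<'E'
from h import *
L,P,m,cp=pliers('w5',(150,260,0,230))
yaw=np.radians((L[0][0]+L[1][0])/2); print('yaw',np.degrees(yaw)); R2=np.array([[np.cos(yaw),-np.sin(yaw)],[np.sin(yaw),np.cos(yaw)]])
for a,p,t in L:
    q=t[:,:2]@R2; print(q.min(0),q.max(0))
E
```

```text
handle [ 170   93   28  115 1330] 0.08901856408886338 7.4548864 0.49212 0.2506105
handle [ 201   85   28  126 1282] 0.08910350510025677 20.22149 0.5026604 0.2135392
grey [185  66  25  27 516] [196.51550388  79.21124031] [0.5688828  0.25087289 0.09133195]
yaw 13.838187
[0.48571216 0.11017232] [0.60045612 0.13581915]
[0.48526635 0.07643474] [0.60762458 0.10433383]
```

send_rows([
  {"translation": [1.5, -2.8, 1], "spin": 1, "jaw": 0.9},
  {"translation": [3, -5.6, 2.5], "spin": 2.5, "jaw": 0.9},
  {"translation": [4.5, -8.3, 5], "spin": 3.7, "jaw": 0.9},
  {"translation": [4.5, -8.3, 5], "spin": 3.7, "jaw": 0.9},
  {"translation": [4.5, -8.3, 5], "spin": 3.7, "jaw": 0.9},
])

```text
time: 10.9
tool_pos: [0.5026, 0.2343, 0.2014]
tool_rot: [3.141, 0.002, 0.246]
contact_force: [-1.3, -0.4, -0.4]
opening: 0.0825
grip_force: 0.0
```

send_rows([
  {"translation": [0, 0, 0], "spin": 0, "jaw": 0.9},
  {"translation": [0, 0, 0], "spin": 0, "jaw": 0.9},
  {"translation": [0, 0, 0], "spin": 0, "jaw": 0.9},
  {"translation": [0, 0, 0], "spin": 0, "jaw": 0.9},
  {"translation": [0, 0, 0], "spin": 0, "jaw": 0.9},
])

```text
time: 11.4
tool_pos: [0.5031, 0.2338, 0.2023]
tool_rot: [3.142, -0.001, 0.243]
contact_force: [-0.3, -0.3, -0.3]
opening: 0.083
grip_force: 0.0
```

Run:
```python
from h import *
st,im,d,cp=snap('wrist','w6'); print(st['tool_pos'],st['tool_rot'])
L,P,m,cp=pliers('w6',(180,380,0,230))
```

```text
[0.50313118 0.23384897 0.20233352] [ 3.14155757e+00 -6.70918455e-04  2.43389305e-01]
handle [290 162  20  68 872] 0.08909989336379243 19.796106 0.5168077 0.21944049
handle [251 163  18  67 838] 0.08908862813686902 7.919836 0.5084117 0.25409135
grey [265 113  29  30 653] [279.01531394 127.99234303] [0.56881532 0.25109185 0.09126019]
```

View pics/w6.png

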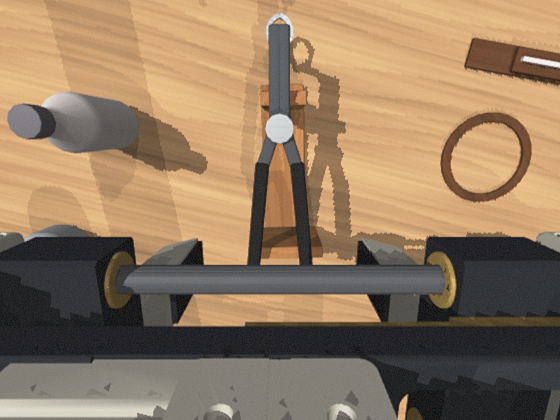

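The pliers are straight ahead with the pivot at (279,128). The handles pass under the fingers, the clip is at (279,20), and the height (handle top 89 mm) agrees with the text. Descending.

send_rows([
  {"translation": [0, -0.1, 3], "spin": 0, "jaw": 0.9},
  {"translation": [0, -0.1, 6], "spin": 0, "jaw": 0.9},
  {"translation": [0, -0.1, 9], "spin": 0, "jaw": 0.85},
  {"translation": [0, -0.1, 11], "spin": 0, "jaw": 0.8},
  {"translation": [0, -0.1, 11], "spin": 0, "jaw": 0.8},
])

```text
time: 11.95
tool_pos: [0.5009, 0.2345, 0.0893]
tool_rot: [3.141, 0.006, 0.244]
contact_force: [0.2, -0.4, 0.5]
opening: 0.0736
grip_force: 0.0
```

send_rows([
  {"translation": [0, 0, 0], "spin": 0, "jaw": 0.8},
  {"translation": [0, 0, 0], "spin": 0, "jaw": 0.8},
  {"translation": [0, 0, 0], "spin": 0, "jaw": 0.8},
  {"translation": [0, 0, 0], "spin": 0, "jaw": 0.8},
  {"translation": [0, 0, 0], "spin": 0, "jaw": 0.8},
])

```text
time: 12.45
tool_pos: [0.503, 0.2352, 0.0926]
tool_rot: [-3.142, -0.001, 0.244]
contact_force: [-1.2, -0.2, -0.2]
opening: 0.0733
grip_force: 0.0
```

send_rows([
  {"translation": [0, 0.05, 1], "spin": 0, "jaw": 0.8},
  {"translation": [0, 0.05, 2], "spin": 0, "jaw": 0.8},
  {"translation": [0, 0.05, 2.9], "spin": 0, "jaw": 0.8},
  {"translation": [0, 0.05, 2.9], "spin": 0, "jaw": 0.8},
  {"translation": [0, 0.05, 2.9], "spin": 0, "jaw": 0.8},
])

```text
time: 12.95
tool_pos: [0.5027, 0.2345, 0.0624]
tool_rot: [3.142, 0.001, 0.244]
contact_force: [-0.0, 0.6, 0.2]
opening: 0.0734
grip_force: 0.0
```

send_rows([
  {"translation": [0, 0, 0], "spin": 0, "jaw": 0.7},
  {"translation": [0, 0, 0], "spin": 0, "jaw": 0.6},
  {"translation": [0, 0, 0], "spin": 0, "jaw": 0.5},
  {"translation": [0, 0, 0], "spin": 0, "jaw": 0.3},
  {"translation": [0, 0, 0], "spin": 0, "jaw": 0.3},
], force=40)

```text
time: 13.45
tool_pos: [0.5031, 0.2346, 0.0633]
tool_rot: [3.142, -0.001, 0.244]
contact_force: [0.3, -0.5, 2.4]
opening: 0.0379
grip_force: 8.2
```

send_rows([
  {"translation": [0, 0, 0], "spin": 0, "jaw": 0.25},
  {"translation": [0, 0, 0], "spin": 0, "jaw": 0.2},
  {"translation": [0, 0, 0], "spin": 0, "jaw": 0.2},
  {"translation": [0, 0, 0], "spin": 0, "jaw": 0.2},
  {"translation": [0, 0, 0], "spin": 0, "jaw": 0.2},
])

```text
time: 13.95
tool_pos: [0.5031, 0.2346, 0.0634]
tool_rot: [3.142, -0.001, 0.244]
contact_force: [-1.2, -0.4, 5.7]
opening: 0.0339
grip_force: 40.0
```

send_rows([
  {"translation": [0, 0, -1], "spin": 0, "jaw": 0.2},
  {"translation": [0, 0, -3.5], "spin": 0, "jaw": 0.2},
  {"translation": [0, 0, -7], "spin": 0, "jaw": 0.2},
  {"translation": [0, 0, -11], "spin": 0, "jaw": 0.2},
  {"translation": [0, 0, -14], "spin": 0, "jaw": 0.2},
])

```text
time: 14.45
tool_pos: [0.5029, 0.2347, 0.2054]
tool_rot: [-3.141, -0.001, 0.244]
contact_force: [-0.1, -0.6, -1.6]
opening: 0.0337
grip_force: 40.0
```

send_rows([
  {"translation": [0, 0, 0], "spin": 0, "jaw": 0.2},
  {"translation": [0, 0, 0], "spin": 0, "jaw": 0.2},
  {"translation": [0, 0, 0], "spin": 0, "jaw": 0.2},
  {"translation": [0, 0, 0], "spin": 0, "jaw": 0.2},
  {"translation": [0, 0, 0], "spin": 0, "jaw": 0.2},
])

```text
time: 14.95
tool_pos: [0.5024, 0.2344, 0.2018]
tool_rot: [3.141, 0.002, 0.244]
contact_force: [-0.1, 0.5, -1.4]
opening: 0.0337
grip_force: 40.0
```

Run:
```python
from h import *
st,im,d,cp=snap('wrist','w7'); print(st['tool_pos'],st['tool_rot'],st['opening'],st['grip_force'])
L,P,m,cp=pliers('w7',(180,380,0,235),zlo=.2,zhi=.26)
Rt=rot(st['tool_rot']); T=(P-st['tool_pos'])@Rt   # tool frame
q=T[:232,220:340].reshape(-1,3); q=q[(q[:,2]<.04)]
print(q.min(0),q.max(0))
for a in np.arange(.04,.17,.015):
    t=q[(q[:,0]>a)&(q[:,0]<a+.015)]
    if len(t): print(round(a,3),len(t),np.median(t,0),t[:,1].min(),t[:,1].max(),np.percentile(t[:,2],5))
```

```text
[0.50238055 0.23444624 0.20176621] [3.14143382e+00 2.36902022e-03 2.43799001e-01] 0.033713401462017206 39.99664843082428
handle [ 241  192   28   43 1102] 0.22713099873942194 15.463814 0.5295194 0.25331938
handle [ 292  190   28   45 1089] 0.22717170315135532 12.207551 0.53483814 0.23138978
grey [ 251   89   59   62 2768] [279.78070809 119.81322254] [0.57048339 0.25184782 0.22906067]
[ 0.02226672 -0.01826585 -0.02974297] [ 0.11558642  0.0172389  -0.01551068]
0.04 1785 [ 0.04760218 -0.00249611 -0.02345199] -0.016288283353819315 0.015130768805014351 -0.02449045324198879
0.055 2012 [ 0.0627667  -0.00035358 -0.02711388] -0.013222559322714435 0.012076717859429752 -0.028444191272483987
0.07 1950 [ 0.07666654 -0.00033653 -0.02709705] -0.01197038166912158 0.011302446104416601 -0.028400576999841994
0.085 1989 [ 0.09269149  0.00050758 -0.02123253] -0.01248401599843679 0.011860793030690396 -0.022400542032180157
0.1 2144 [ 0.10760911  0.00209468 -0.02114807] -0.013905711616875403 0.013444384648912426 -0.022344636928704985
0.115 10 [ 0.1151964  -0.00025805 -0.01957017] -0.013811627534256103 0.013347320883277369 -0.02016584096114645
```

View pics/w7.png

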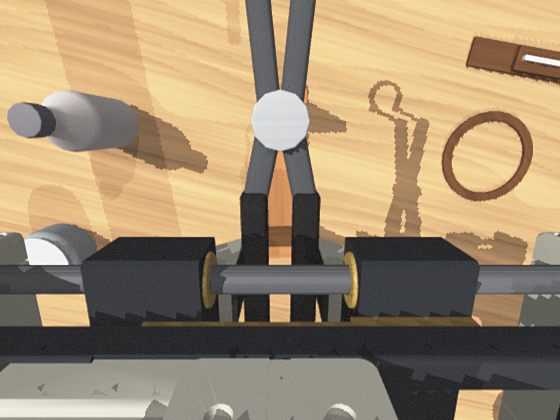

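The pliers hang level in the hand, handles squeezed parallel, with the pivot disc at (280,120). I'll get the pivot's place in the tool frame exactly.

Run:
```python
from h import *
f=np.load('pics/w7.npz'); st=dict(tool_pos=f['tp'],tool_rot=f['tr']); im=f['im']; K,o,Rm=campose('wrist',st)
P=cloud((K,o,Rm),f['d']); Rt=rot(f['tr']); T=(P-f['tp'])@Rt; hsv=cv2.cvtColor(im,cv2.COLOR_RGB2HSV)
m=np.zeros(im.shape[:2],bool); m[60:180,230:330]=1; m&=(hsv[...,2]>165)&(hsv[...,1]<40)
k,l,s,ce=cv2.connectedComponentsWithStats(m.astype(np.uint8)); i=1+s[1:,4].argmax(); print(s[i],ce[i])
q=T[l==i]; print(np.median(q,0),cv2.minEnclosingCircle(q[:,:2].astype(np.float32)))
# same for w6
f=np.load('pics/w6.npz'); im=f['im']; cp=campose('wrist',dict(tool_pos=f['tp'],tool_rot=f['tr'])); P=cloud(cp,f['d']); T=(P-f['tp'])@rot(f['tr'])
hsv=cv2.cvtColor(im,cv2.COLOR_RGB2HSV); m=np.zeros(im.shape[:2],bool); m[105:150,255:305]=1; m&=(hsv[...,2]>165)&(hsv[...,1]<40)
q=T[m]; print(m.sum(),np.median(q,0),cv2.minEnclosingCircle(q[:,:2].astype(np.float32)))
# clip in w6
z=.2023-.033; w=(T[...,2]>.09)&(T[...,2]<.175)&(T[...,0]>.12); ok=w&(np.arange(420)[:,None]<60)&(abs(np.arange(560)-279)<25)
q=T[ok]; print('clip w6',len(q),q.min(0),q.max(0)) if len(q) else 0
```

```text
[ 251   90   58   61 2721] [279.59794193 119.85115766]
[nan nan nan] ((0.07819806784391403, -0.009336814284324646), 0.0236530601978302)
623 [nan nan nan] ((0.06785764545202255, -0.0009203625377267599), 0.011783265508711338)
clip w6 991 [ 0.12121246 -0.01297392  0.11420984] [0.17086053 0.01141044 0.17076983]
```

Run:
```python
from h import *
for n,roi,zt in(('w7',(60,180,230,330),-.0272),('w6',(105,150,255,305),None)):
    f=np.load(f'pics/{n}.npz'); im=f['im']; cp=campose('wrist',dict(tool_pos=f['tp'],tool_rot=f['tr'])); T=(cloud(cp,f['d'])-f['tp'])@rot(f['tr'])
    hsv=cv2.cvtColor(im,cv2.COLOR_RGB2HSV); m=np.zeros(im.shape[:2],bool); a,b,c,d=roi; m[a:b,c:d]=1; m&=(hsv[...,2]>165)&(hsv[...,1]<40)
    z=np.nanmedian(T[m][:,2]); q=T[m]; q=q[abs(q[:,2]-z)<.003]; print(n,z,(q.min(0)+q.max(0))/2,q.max(0)-q.min(0),cv2.minEnclosingCircle(q[:,:2].astype(np.float32)))
    if n=='w6':
        ok=(T[...,2]>.155)&(T[...,2]<.175)&(np.arange(420)[:,None]<60)&(abs(np.arange(560)-279)<25)&(hsv[...,1]<60)
        q=T[ok]; print('clip',len(q),q.min(0),q.max(0),f['tp'])
```

```text
w7 -0.027466277179008458 [ 0.06990181 -0.00048356 -0.02739286] [0.02325887 0.02297365 0.00470023] ((0.06997828930616379, -0.00036889873445034027), 0.011791530065238476)
w6 0.11109056212469712 [ 0.06771412 -0.00091999  0.11109149] [0.02251427 0.02322208 0.00359881] ((0.06782624870538712, -0.000932909082621336), 0.01169813983142376)
clip 230 [ 0.14631058 -0.01297392  0.16513975] [0.17086053 0.01141044 0.17075273] [0.50313118 0.23384897 0.20233352]
```

send_rows([
  {"translation": [-0.7, 2, 0], "spin": 0, "jaw": 0.2},
  {"translation": [-2, 6, 0], "spin": 0, "jaw": 0.2},
  {"translation": [-3.3, 10, 0], "spin": 0, "jaw": 0.2},
  {"translation": [-4.6, 14, 0], "spin": 0, "jaw": 0.2},
  {"translation": [-5.9, 18, 0], "spin": 0, "jaw": 0.2},
])

```text
time: 15.5
tool_pos: [0.4886, 0.0442, 0.2027]
tool_rot: [-3.142, 0.0, 0.244]
contact_force: [0.3, -0.4, -1.9]
opening: 0.034
grip_force: 40.0
```

send_rows([
  {"translation": [-1.3, 4, 0], "spin": 0, "jaw": 0.2},
  {"translation": [-2.6, 8, 0], "spin": 0, "jaw": 0.2},
  {"translation": [-3.9, 12, 0], "spin": 0, "jaw": 0.2},
  {"translation": [-5.2, 16, 0], "spin": 0, "jaw": 0.2},
  {"translation": [-6.4, 19.5, 0], "spin": 0, "jaw": 0.2},
])

```text
time: 16.0
tool_pos: [0.4736, -0.1611, 0.2028]
tool_rot: [3.141, 0.0, 0.243]
contact_force: [0.4, 0.2, -2.1]
opening: 0.0345
grip_force: 40.0
```

send_rows([
  {"translation": [-0.7, 2.5, 0], "spin": 0, "jaw": 0.2},
  {"translation": [-0.9, 3.5, 0], "spin": 0, "jaw": 0.2},
  {"translation": [-0.9, 3.5, 0], "spin": 0, "jaw": 0.2},
  {"translation": [-0.9, 3.5, 0], "spin": 0, "jaw": 0.2},
  {"translation": [-0.9, 3.5, 0], "spin": 0, "jaw": 0.2},
])

```text
time: 16.5
tool_pos: [0.4738, -0.1938, 0.2029]
tool_rot: [-3.141, 0.0, 0.245]
contact_force: [0.5, -0.7, -2.1]
opening: 0.0335
grip_force: 40.0
```

send_rows([
  {"translation": [0, 0, 0], "spin": 0, "jaw": 0.2},
  {"translation": [0, 0, 0], "spin": 0, "jaw": 0.2},
  {"translation": [0, 0, 0], "spin": 0, "jaw": 0.2},
  {"translation": [0, 0, 0], "spin": 0, "jaw": 0.2},
  {"translation": [0, 0, 0], "spin": 0, "jaw": 0.2},
])

```text
time: 17.0
tool_pos: [0.4738, -0.195, 0.203]
tool_rot: [3.142, -0.0, 0.244]
contact_force: [1.0, -0.3, -2.0]
opening: 0.0338
grip_force: 40.0
```

```bash
cat >> h.py <<'E'
def stubT(name,z0=.1):
    f=np.load(f'pics/{name}.npz'); cp=campose('wrist',dict(tool_pos=f['tp'],tool_rot=f['tr'])); P=cloud(cp,f['d'])
    w=(np.hypot(P[...,0]-.5774,P[...,1]+.2414)<.03)&(P[...,2]<.115)
    for a,b in((.098,.112),(.0785,.0825)):
        q=P[w&(P[...,2]>a)&(P[...,2]<b)]
        if len(q)<30: print(a,len(q)); continue
        (x,y),r=cv2.minEnclosingCircle(q[:,:2].astype(np.float32)); z=np.percentile(q[:,2],[50,98])
        print(a,len(q),'world',x,y,r,z,'tool',rot(f['tr']).T@(np.array([x,y,.087])-f['tp']))
def discT(name,roi=(60,180,230,330)):
    f=np.load(f'pics/{name}.npz'); im=f['im']; cp=campose('wrist',dict(tool_pos=f['tp'],tool_rot=f['tr'])); T=(cloud(cp,f['d'])-f['tp'])@rot(f['tr'])
    hsv=cv2.cvtColor(im,cv2.COLOR_RGB2HSV); m=np.zeros(im.shape[:2],bool); a,b,c,d=roi; m[a:b,c:d]=1; m&=(hsv[...,2]>165)&(hsv[...,1]<40)&(T[...,2]<0)
    z=np.nanmedian(T[m][:,2]); q=T[m]; q=q[abs(q[:,2]-z)<.003]; print('disc',z,cv2.minEnclosingCircle(q[:,:2].astype(np.float32)))
    for a in(.03,.09,.105):
        q=T[:232,220:340].reshape(-1,3); q=q[(q[:,2]<0)&(q[:,0]>a)&(q[:,0]<a+.008)]; print(a,len(q),(q.min(0)+q.max(0))/2 if len(q) else '',np.median(q[:,2]))
E
python3 - <<'E'
from h import *
st,*_=snap('wrist','w8'); print(st['tool_pos'],st['tool_rot'],st['opening'],st['grip_force'],st['contact_force'])
stubT('w8'); discT('w8')
E
```

```text
[ 0.47376695 -0.19504781  0.20301022] [ 3.14155838e+00 -9.52763661e-05  2.43919225e-01] 0.03384018048455398 39.99667525291443 [ 1.01921273 -0.2517172  -1.98311294]
0.098 552 world 0.5769802331924438 -0.241143599152565 0.010265404358506203 [0.10411623 0.10827695] tool [0.08901452 0.06965413 0.11602109]
0.0785 2030 world 0.5770334005355835 -0.24188198149204254 0.024901045486330986 [0.08027943 0.08189114] tool [0.08888779 0.07038349 0.1160211 ]
disc -0.027454778533003845 ((0.07005500048398972, -0.0004735148686449975), 0.011843273416161537)
0.03 996 [ 0.03399869 -0.00047955 -0.02204939] -0.025413060254230284
0.09 1074 [ 0.09399151 -0.00028079 -0.02095803] -0.021227504224093086
0.105 1173 [ 0.10900082 -0.00028621 -0.02068478] -0.021172500762474296
```

send_rows([
  {"translation": [-2, 2, 0], "spin": 0, "jaw": 0.2},
  {"translation": [-4, 4, 1], "spin": 0, "jaw": 0.2},
  {"translation": [-5.5, 5.7, 2.2], "spin": 0, "jaw": 0.2},
  {"translation": [-6.8, 7, 3.5], "spin": 0, "jaw": 0.2},
  {"translation": [-6.8, 7, 4], "spin": 0, "jaw": 0.2},
])

```text
time: 17.55
tool_pos: [0.4233, -0.2808, 0.1619]
tool_rot: [-3.141, 0.001, 0.241]
contact_force: [0.4, 0.0, -1.9]
opening: 0.0336
grip_force: 40.0
```

send_rows([
  {"translation": [0, 0, 0], "spin": 0, "jaw": 0.2},
  {"translation": [0, 0, 0], "spin": 0, "jaw": 0.2},
  {"translation": [0, 0, 0], "spin": 0, "jaw": 0.2},
  {"translation": [0, 0, 0], "spin": 0, "jaw": 0.2},
  {"translation": [0, 0, 0], "spin": 0, "jaw": 0.2},
])

```text
time: 18.05
tool_pos: [0.4251, -0.2792, 0.1634]
tool_rot: [3.141, -0.0, 0.245]
contact_force: [-1.0, -0.3, -1.3]
opening: 0.0338
grip_force: 40.0
```

Run:
```python
from h import *
st,*_=snap('wrist','w9'); print(st['tool_pos'],st['tool_rot']); discT('w9')
ims=[]
C=st['tool_pos']+rot(st['tool_rot'])@np.array([.157,-.0003,.0307]); print('clip est',C)
for n in('scene','side'):
    _,im,d,cp=snap(n,n+'9'); K,o,Rm=cp
    def proj(X):
        c=Rm.T@(np.array(X)-o); return K[0,0]*c[0]/-c[2]+K[0,2], -K[1,1]*c[1]/-c[2]+K[1,2]
    g=proj([.5773,-.2413,.107]); print(n,'stub',g,'clip',proj(C))
    u,v=map(int,g); cr=im[v-45:v+30,u-50:u+50]; ims.append(cv2.resize(cr,(700,525),interpolation=cv2.INTER_CUBIC)[:, :]); print('crop origin',u-50,v-45)
out=np.hstack([cv2.resize(i,(400,300)) for i in ims]); cv2.imwrite('pics/c9.png',out[:,:,::-1])
```

```text
[ 0.42505222 -0.279174    0.16338234] [ 3.14097722e+00 -4.97373606e-04  2.44647163e-01]
disc -0.027468313944731357 ((0.07006615400314331, -0.0005555890966206789), 0.011786800809204578)
0.03 1002 [ 0.03399157 -0.00047632 -0.0224201 ] -0.025416460538154974
0.09 1074 [ 0.09399657 -0.000254   -0.02078715] -0.021213781977248554
0.105 1159 [ 0.10900191 -0.00030814 -0.02101161] -0.021121908148387675
clip est [ 0.57732392 -0.24086997  0.13276025]
scene stub (np.float64(234.15522221964764), np.float64(173.88065514064292)) clip (np.float64(233.87427900203812), np.float64(167.08732324340124))
crop origin 184 128
side stub (np.float64(318.0892629048484), np.float64(265.81383041437255)) clip (np.float64(318.89598971500743), np.float64(259.00868213541855))
crop origin 268 220
```

View pics/c9.png

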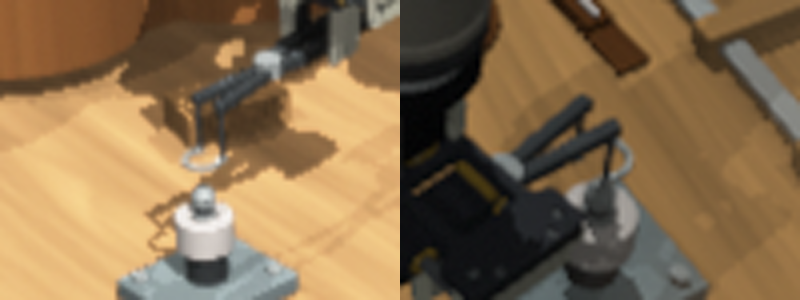

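In the left crop (scene) the clip ring at (204,159) is centred over the cone at (203,192). In the right crop (side) the ring around (608,160) is over the stub at (602,195), as predicted. Lowering step by step.

send_rows([
  {"translation": [0, 0.04, 0.4], "spin": 0, "jaw": 0.2},
  {"translation": [0, 0.04, 0.8], "spin": 0, "jaw": 0.2},
  {"translation": [0, 0.04, 1.2], "spin": 0, "jaw": 0.2},
  {"translation": [0, 0.04, 1.6], "spin": 0, "jaw": 0.2},
  {"translation": [0, 0.04, 1.6], "spin": 0, "jaw": 0.2},
])

```text
time: 18.7
tool_pos: [0.4244, -0.2796, 0.1462]
tool_rot: [-3.14, 0.001, 0.244]
contact_force: [-1.2, 0.4, -2.2]
opening: 0.0337
grip_force: 40.0
```

send_rows([
  {"translation": [0, 0, 0.3], "spin": 0, "jaw": 0.2},
  {"translation": [0, 0, 0.6], "spin": 0, "jaw": 0.2},
  {"translation": [0, 0, 0.9], "spin": 0, "jaw": 0.2},
  {"translation": [0, 0, 1.2], "spin": 0, "jaw": 0.2},
  {"translation": [0, 0, 1.2], "spin": 0, "jaw": 0.2},
])

```text
time: 19.2
tool_pos: [0.4246, -0.2797, 0.1345]
tool_rot: [-3.141, 0.0, 0.244]
contact_force: [1.1, -0.1, -2.2]
opening: 0.0341
grip_force: 40.0
```

send_rows([
  {"translation": [0, 0, 0], "spin": 0, "jaw": 0.2},
  {"translation": [0, 0, 0], "spin": 0, "jaw": 0.2},
  {"translation": [0, 0, 0], "spin": 0, "jaw": 0.2},
  {"translation": [0, 0, 0], "spin": 0, "jaw": 0.2},
  {"translation": [0, 0, 0], "spin": 0, "jaw": 0.2},
])

```text
time: 19.7
tool_pos: [0.4248, -0.2799, 0.1351]
tool_rot: [3.141, -0.0, 0.244]
contact_force: [0.3, 0.1, -0.9]
opening: 0.0342
grip_force: 40.0
```

send_rows([
  {"translation": [0, -0.04, 0.3], "spin": 0, "jaw": 0.2},
  {"translation": [0, -0.04, 0.6], "spin": 0, "jaw": 0.2},
  {"translation": [0, -0.04, 0.9], "spin": 0, "jaw": 0.2},
  {"translation": [0, -0.04, 1.2], "spin": 0, "jaw": 0.2},
  {"translation": [0, -0.04, 1.2], "spin": 0, "jaw": 0.2},
])

```text
time: 20.2
tool_pos: [0.4244, -0.2793, 0.1224]
tool_rot: [-3.141, 0.001, 0.244]
contact_force: [-1.2, -0.1, -1.7]
opening: 0.0336
grip_force: 40.0
```

send_rows([
  {"translation": [0, 0, 0.2], "spin": 0, "jaw": 0.2},
  {"translation": [0, 0, 0.4], "spin": 0, "jaw": 0.2},
  {"translation": [0, 0, 0.5], "spin": 0, "jaw": 0.2},
  {"translation": [0, 0, 0.5], "spin": 0, "jaw": 0.2},
  {"translation": [0, 0, 0.5], "spin": 0, "jaw": 0.2},
])

```text
time: 20.7
tool_pos: [0.4247, -0.2795, 0.118]
tool_rot: [3.141, -0.0, 0.244]
contact_force: [0.4, 0.9, -1.5]
opening: 0.0342
grip_force: 40.0
```

send_rows([
  {"translation": [0, 0, 0], "spin": 0, "jaw": 0.2},
  {"translation": [0, 0, 0], "spin": 0, "jaw": 0.2},
  {"translation": [0, 0, 0], "spin": 0, "jaw": 0.2},
  {"translation": [0, 0, 0], "spin": 0, "jaw": 0.2},
  {"translation": [0, 0, 0], "spin": 0, "jaw": 0.2},
])

```text
time: 21.2
tool_pos: [0.4247, -0.2795, 0.118]
tool_rot: [3.142, -0.0, 0.244]
contact_force: [-0.5, 0.7, -1.9]
opening: 0.0338
grip_force: 40.0
```

Run:
```python
from h import *
st,*_=snap('wrist','w10'); print(st['tool_pos'],st['tool_rot'],st['contact_force'],st['grip_force'],st['opening']); discT('w10'); stubT('w10')
C=st['tool_pos']+rot(st['tool_rot'])@np.array([.157,-.0003,.0307]); print('clip est',C)
ims=[]
for n in('scene','side'):
    _,im,d,cp=snap(n,n+'10'); K,o,Rm=cp
    c=Rm.T@(C-o); u,v=int(K[0,0]*c[0]/-c[2]+K[0,2]),int(K[1,1]*c[1]/c[2]+K[1,2])
    print(n,u,v); ims.append(cv2.resize(im[v-19:v+19,u-25:u+25],(400,304),interpolation=cv2.INTER_CUBIC))
cv2.imwrite('pics/c10.png',np.hstack(ims)[:,:,::-1]); print([monitor.observe()[k] for k in('tool_pos','contact_force','torque')])
```

```text
[ 0.42468902 -0.2794664   0.11799125] [ 3.14157792e+00 -1.05298852e-04  2.43807779e-01] [-0.50439935  0.71960386 -1.93470079] 39.9966162443161 0.03379473781404191
disc -0.027464986248198618 ((0.0700264498591423, -0.0005358722410164773), 0.011829034425318241)
0.03 1005 [ 0.03399464 -0.00041989 -0.02216695] -0.025450148641530827
0.09 1087 [ 0.0939911  -0.00033453 -0.02070927] -0.021251700917346003
0.105 1168 [ 0.10899943 -0.00028473 -0.02062156] -0.021144536201290025
0.098 0
0.0785 138 world 0.5548807382583618 -0.24694272875785828 0.005164068192243576 [0.08012427 0.0817733 ] tool [ 1.34189336e-01 -1.34051081e-04  3.10053804e-02]
clip est [ 0.5769767  -0.24127521  0.08730778]
scene 234 179
side 317 270
[array([ 0.42467239, -0.27946196,  0.11797238]), array([ 0.83251898, -0.24804074, -1.86711368]), array([ 0.02626932,  0.19373181, -0.00682576])]
```

View pics/c10.png

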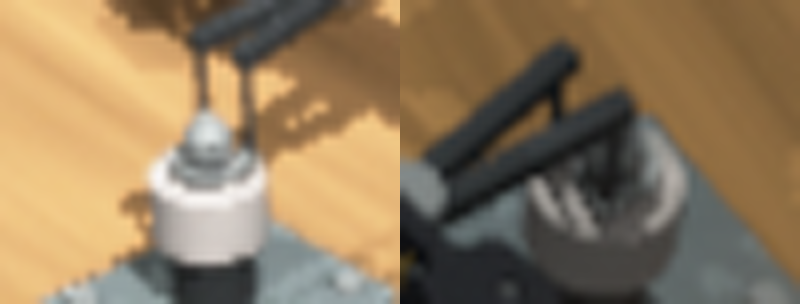

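The clip ring encircles the stub just above the roller. In the left crop the stub is at (208,135) with the ring below it; the right crop shows the ring on the stub at (605,190). The wrist carries only the pliers' weight (1.9 N), so nothing is leaning.

```bash
python3 -c "
from h import *
print(job.hand_in())"
```

```text
the job is handed in; nothing more can be done
None
```

The job is handed in at about 21 s: the roller is let go and flat on the shoulder (top measured at 80 mm). The squeezed pliers hold the spread clip level around the stub at about 87.3 mm, with no sign of it leaning; hand-in returned no verdict.

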